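# Sort bead pots by tag into a flip-lid case and a reject tray

## Robot

A 7-joint arm with a two-finger parallel gripper is mounted at the origin on the work surface. World frame = base frame: x ahead of the robot, y to its left, z up, the work surface at z = 0. Lengths are in mm, angles in rad, forces in N, time in s.
With the tool pointing down it reaches from about 400 to 850 mm from the base axis. Payload 4.4 kg.
Tool frame: the origin (TCP) lies between the finger pads; the fingertips stand nose_length ahead of it and the grasp point (between the pads) lies 2 mm behind it (nose_length is the distance from the TCP to the fingertips, in mm); z points along the fingers, y is the line along which they close (so a half turn about z gives the same grasp; the last joint's range is limited). The gripper opens to 94 mm and grips with 3 to 60 N. Pads are 16 mm wide; open, the fingers measure 119 mm over their backs; the gripper's body (75 mm by 177 mm) begins 78 mm behind the grasp point.
Start: joints at [1.085, 0.628, 0.038, 1.517, -0.027, 0.996, -0.02], TCP at [264.954, -593.563, 222.478] pointing down, gripper open.
Joint ranges: [-3.06, 3.06], [-0.37, 2.12], [-1.25, 1.32], [0.18, 2.47], [-1.1, 4.24], [0.23, 1.98], [-2.94, 2.94]. Speed limits (rad/s): [2.57, 2.57, 3.14, 3.14, 3.14, 3.14, 3.14].

## Interface

Orientations are given as [roll, pitch, yaw] about the fixed x, y, z axes, in that order (R = Rz(yaw) Ry(pitch) Rx(roll)).
In Python, from cell import * gives the robot as it stands.
- The arm moves only by the tool jog_arm, never from a script. Its argument "plan" is text: rows parted by semicolons, each of 5 numbers parted by spaces: the shift along the world's x, y, z in m, then the turn about the world's z in degrees, then the opening, from 0 (shut) to 1 (fully open). A call has 1 to 20 rows; each row shifts and turns the commanded pose from where the row before left it; what a row does not reach is not made up. A row lasts 1/12 s, in which the tool goes at most 41.7 mm and 7.16 degrees, less where a joint would pass 70% of its speed; a pose out of reach is approached as far as the arm can. A call is refused whole if a number of a shift passes 0.0417 or a number of a turn 7.16, either way. A call with a gripper value outside its range is refused whole. The fingers move at their own pace and stop on an object; the grip force is fixed at half the most. Time passes only in rows, so rows that do not move let the fingers close. It gives the time, the measured TCP pose, the force, the opening and the grip force at its end, in the units of the state.
- sense(): the state, without advancing time (a new reading comes with each control period).
- camera(name): name is "scene" or "top" or "wrist"; returns a dict with "pixels" (384x512x3 uint8, red, green, blue), "intrinsics" (3x3 intrinsics, pixels), "rvec" (rotation vector, rad) and "tvec" (3), from world to camera coordinates, as OpenCV has them; the wrist camera has in their place "T_tool_cam" (4x4, takes a point from camera to tool coordinates, whose origin is the TCP and whose axes are the flange's). Camera axes: x right, y down, z forward; pixel columns grow to the right and rows downward; lengths in mm; the calibration is good to about 2 mm. A picture is of the moment at which its call begins: read the wrist's pose just before it. There is no depth.
- close_job(): hands the job in; it is judged then, once.
The state is a dict: "t": time; "q": joint angles; "qvel": joint speeds; "tau": joint torques, N m; "eef_pos": TCP position; "eef_rot": TCP orientation; "ft_force": force on the tool from outside, world axes, zero at the start; "moment": the same for the moment, N m; "grip_width": finger opening in mm; "finger_force": force on a finger pad.
Only numpy, scipy, OpenCV 4.12 (cv2) and the standard library are available. Lean on these libraries where they do the work, as an engineer would, in place of code of your own. Each camera call takes 0.05 s, during which the arm holds its last target. There are 200 camera calls.

## Task

Swing the lid of the blue case up and over until it stands open on its own, and let go of it. Stand every bead pot with a green tag upright on the floor of the case and every pot with a red tag upright on the floor of the yellow tray, then, once the green ones are in, shut the case's lid fully. Leave the cup, the phone and the glue stick alone.

Things in the scene. Friction and masses are not known exactly. Their poses are not given: they have to be found in the camera images.
- case: blue open-topped case fixed to the bench, 130 (x) x 240 (y) x 50 mm high outside, walls and floor 5 mm thick (inside 120 x 230 mm, floor 5 mm above the bench); origin at the centre of its underside on the bench, x axis from its front (the lid's handle side, towards the robot) to its hinge side, z up. Three pots fit side by side along its y axis, 72 mm apart.
- lid (a joint): hinge angle of the case's clear, blue-framed lid (130 x 240 x 6 mm, about 0.25 kg), rad: 0 is shut, 1.9 is the open stop, where it leans back away from the robot and the bar is about 210 mm above the bench, so carry pots round in front of it. It balances upright at about 1.57: short of that it falls shut when let go, beyond it it falls to the open stop and stays there. The hinge is nearly free of friction, lightly damped.
- lid_hinge (a point): mid-point of the lid's hinge line, which runs along the case's y axis on its far upper rim, 65 mm in +x of the case's origin and 50 mm above the bench
- lid_bar (a point): middle of the lid's handle: a round black bar 10 mm thick and 100 mm long, parallel to the hinge, standing 40 mm clear ahead of the lid's front edge on two arms at its ends; it lies 170 mm from the hinge line (and 3.5 mm above it when shut, 53.5 mm above the bench). It can be pinched from above anywhere between its arms and turns between the fingers as the lid swings.
- tray: low yellow reject tray fixed to the bench, 240 (x) x 135 (y) x 20 mm high outside, walls and floor 5 mm thick; origin at the centre of its underside on the bench, z up. Three pots fit side by side along its x axis, 72 mm apart. It stands to the left or the right of the case.
- green_pot1_center (a point): centre (half-way up) of a short round screw-top bead pot, 48 mm in diameter, 36 mm tall, about 90 g, clear with coloured beads and a metal cap that carries a round green tag 34 mm wide on top; its z axis points up when it stands upright. The colour of the beads means nothing. It starts standing on the bench, on a thin cork mat beside the case. Absent in some runs.
- green_pot2_center (a point): centre (half-way up) of a short round screw-top bead pot, 48 mm in diameter, 36 mm tall, about 90 g, clear with coloured beads and a metal cap that carries a round green tag 34 mm wide on top; its z axis points up when it stands upright. The colour of the beads means nothing. It starts standing on the bench, on a thin cork mat beside the case. Absent in some runs.
- green_pot3_center (a point): centre (half-way up) of a short round screw-top bead pot, 48 mm in diameter, 36 mm tall, about 90 g, clear with coloured beads and a metal cap that carries a round green tag 34 mm wide on top; its z axis points up when it stands upright. The colour of the beads means nothing. It starts standing on the bench, on a thin cork mat beside the case. Absent in some runs.
- red_pot1_center (a point): centre (half-way up) of a short round screw-top bead pot, 48 mm in diameter, 36 mm tall, about 90 g, clear with coloured beads and a metal cap that carries a round red tag 34 mm wide on top; its z axis points up when it stands upright. The colour of the beads means nothing. It starts standing on the bench, on a thin cork mat beside the case. Absent in some runs.
- red_pot2_center (a point): centre (half-way up) of a short round screw-top bead pot, 48 mm in diameter, 36 mm tall, about 90 g, clear with coloured beads and a metal cap that carries a round red tag 34 mm wide on top; its z axis points up when it stands upright. The colour of the beads means nothing. It starts standing on the bench, on a thin cork mat beside the case. Absent in some runs.
- red_pot3_center (a point): centre (half-way up) of a short round screw-top bead pot, 48 mm in diameter, 36 mm tall, about 90 g, clear with coloured beads and a metal cap that carries a round red tag 34 mm wide on top; its z axis points up when it stands upright. The colour of the beads means nothing. It starts standing on the bench, on a thin cork mat beside the case. Absent in some runs.
- cup_center (a point): bystander: centre of a steel cup, 76 mm across, 95 mm tall, standing on the bench
- phone_center (a point): bystander: centre of a dark phone, 75 x 150 x 10 mm, lying flat on the bench
- glue_center (a point): bystander: centre of a standing white glue stick with an orange cap, 29 mm in diameter, 93 mm tall

How it is judged:
By the outcome, as a careful person would: the job done as asked, in the order asked, and still so for the second after the job is handed in, with the robot touching nothing.
Of green_pot1, green_pot2, green_pot3 only 2 to 3 are there at a start; the rules pass over those that are not, and their reading is None.
Of red_pot1, red_pot2, red_pot3 only 2 to 3 are there at a start; the rules pass over those that are not, and their reading is None.
At some moment in a run one of green_pot1, green_pot2, green_pot3, red_pot1, red_pot2, red_pot3 may be knocked a few centimetres aside while the robot is not near it.
Once in a run the grip may slacken for a moment while it holds something.
It also fails if it takes over 210 s, if anything falls off the work surface, if the arm or the gripper's body presses on something with over 40 N, if the wrist force passes 120 N, or if a joint passes its speed limit or range.

## Working session

There is one attempt and no reset: what is moved stays moved. The work goes in short steps, Python scripts to look and compute and a tool call to move; the robot and the scene stay as the last step left them, time stands still between calls to the robot, and variables do not carry over. Pictures are saved under pics/ and viewed, at most 14 in all, crops included, and the job is handed in when it is done.

Besides the shell and the picture viewer there is one more tool, called by a JSON object that holds its "api" and its "payload", one argument or row to a line. jog_arm: Moves the arm, as the interface text tells. Its arguments: {"type":"object","properties":{"plan":{"type":"string"}},"required":["plan"]}

```bash
ls; mkdir -p pics; python3 - <<'E'
from cell import *
import cv2
s=sense();print({k:s[k] for k in('t','eef_pos','eef_rot','ft_force','grip_width')})
try: print(nose_length)
except Exception as e: print(e)
for n in('scene','top'):
    c=camera(n);cv2.imwrite(f'pics/{n}1.png',cv2.resize(c['pixels'][:,:,::-1],(800,600),interpolation=cv2.INTER_CUBIC));print(n,c['intrinsics'],c['rvec'],c['tvec'])
c=camera('wrist');print(c['T_tool_cam'],c['intrinsics'])
E
```

```text
pics
{'t': 0.0, 'eef_pos': array([ 264.67424639, -592.96946457,  221.56310118]), 'eef_rot': array([-3.13969984e+00,  7.11853555e-06,  4.19771699e-01]), 'ft_force': array([-0.70687271,  0.21702269, -0.49666341]), 'grip_width': 94.21548408784561}
17.0
scene [[424.84883168   0.         249.48354961]
 [  0.         424.84883168 184.47789124]
 [  0.           0.           1.        ]] [ 2.22862772  0.69372325 -0.28292244] [-494.30405737 -192.05814448 1536.98459017]
top [[432.26648829   0.         254.76437662]
 [  0.         432.26648829 196.08652114]
 [  0.           0.           1.        ]] [ 2.10173502 -2.15886711  0.188421  ] [   8.04316754  596.04399852 1237.74303417]
[[ 5.36378080e-04 -9.69839992e-01 -2.43741874e-01  6.93755253e+01]
 [ 9.99999477e-01  3.08031906e-04  9.74949991e-04  1.28914349e+00]
 [-8.70465218e-04 -2.43742270e-01  9.69839651e-01 -1.62582927e+02]
 [ 0.00000000e+00  0.00000000e+00  0.00000000e+00  1.00000000e+00]] [[325.71998227   0.         249.48142501]
 [  0.         325.71998227 188.60236034]
 [  0.           0.           1.        ]]
```

View pics/top1.png

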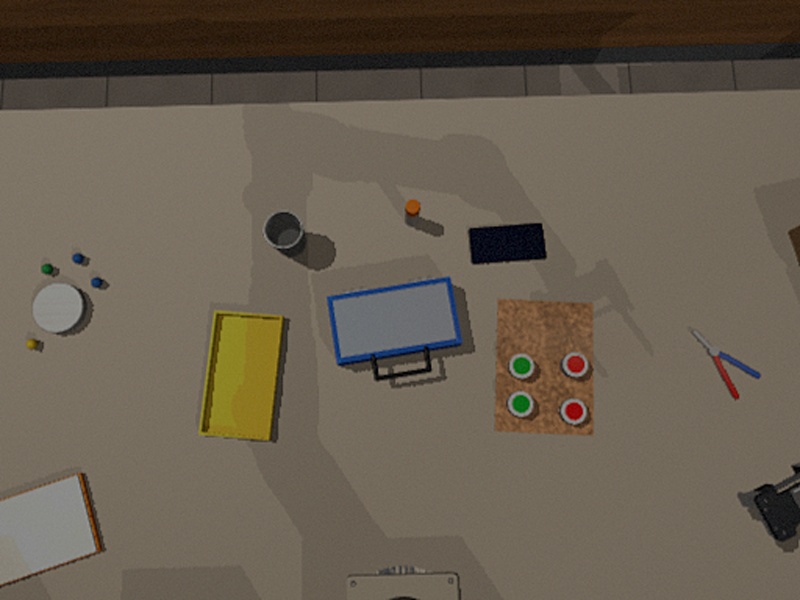

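View pics/scene1.png

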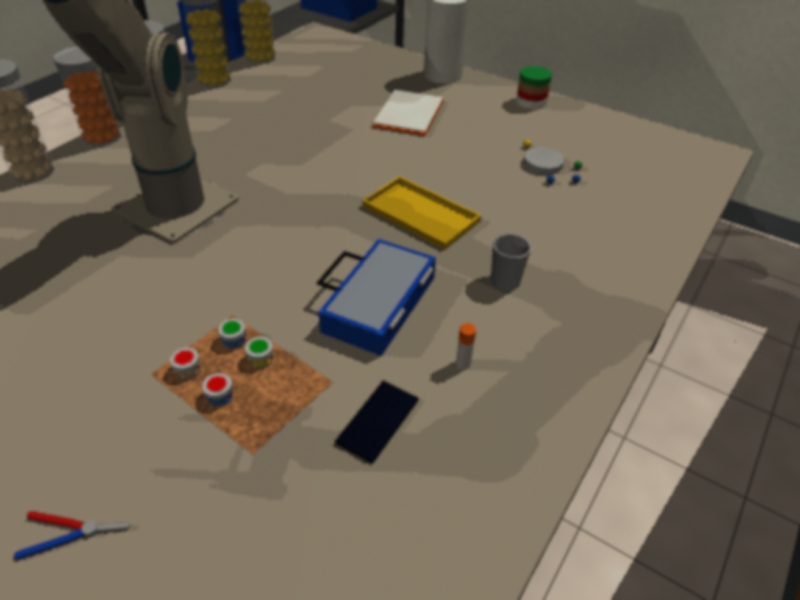

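Top view: greens at (522,367) and (521,404), reds at (575,365) and (574,411), bar from (376,378) to (430,371), case rim from (328,296) to (461,343), tray from (214,312) to (270,440). The scene view shows the same four pots.

```bash
cat > h.py <<'E'
from cell import *
import cv2, numpy as np
S=512/800
def load(n): c=camera(n); return c
def P(c): 
    R=cv2.Rodrigues(c['rvec'])[0]; return c['intrinsics']@np.c_[R,np.ravel(c['tvec'])]
def Pw(c,s):
    r,p,y=s['eef_rot']; from scipy.spatial.transform import Rotation as Ro
    T=np.eye(4);T[:3,:3]=Ro.from_euler('xyz',[r,p,y]).as_matrix();T[:3,3]=s['eef_pos']
    return c['intrinsics']@np.linalg.inv(T@c['T_tool_cam'])[:3]
def tri(Pa,a,Pb,b):
    X=cv2.triangulatePoints(Pa,Pb,np.float64(a).reshape(2,1),np.float64(b).reshape(2,1)).ravel();X=X[:3]/X[3]
    return X
def plane(Pm,uv,z):
    H=np.c_[Pm[:,0],Pm[:,1],Pm[:,2]*z+Pm[:,3]];v=np.linalg.solve(H,[*uv,1]);return v[:2]/v[2]
def tags(img,amin=15):
    h=cv2.cvtColor(img,cv2.COLOR_RGB2HSV);o={}
    for n,m in(('g',cv2.inRange(h,(50,150,50),(75,255,255))),('r',cv2.inRange(h,(0,190,90),(4,255,255))|cv2.inRange(h,(174,190,90),(180,255,255)))):
        k,_,st,ce=cv2.connectedComponentsWithStats(m);o[n]=[(ce[i].round(1).tolist(),int(st[i,4])) for i in range(1,k) if st[i,4]>=amin]
    return o
E
python3 - <<'E'
from h import *
np.set_printoptions(precision=1,suppress=True)
t=camera('top');s=camera('scene');Pt,Ps=P(t),P(s)
print(tags(t['pixels']));print(tags(s['pixels']))
m={'g1':((522,367),(259,347)),'g2':((521,404),(232,328)),'r1':((575,365),(217,384)),'r2':((574,411),(184,358)),
'barL':((376,378),(348,255)),'barR':((430,371),(320,284)),'c_rimFL':((338,362),(381,242)),'c_BL':((328,296),(435,256)),'c_FR':((461,343),(321,318)),'c_BR':((449,280),(380,347))}
for k,(a,b) in m.items(): print(k,tri(Pt,np.array(a)*S,Ps,np.array(b)*S))
for n,a in dict(trBL=(214,312),trBR=(284,316),trFR=(270,440),trFL=(200,435)).items(): print(n,plane(Pt,np.array(a)*S,20))
for n,a in dict(BL=(328,296),BR=(449,280),FR=(461,343),FL=(338,362)).items(): print(n,plane(Pt,np.array(a)*S,53))
for n in('barL','barR'):print(n,plane(Pt,np.array(m[n][0])*S,53.5))
for n in('g1','g2','r1','r2'):print(n,plane(Pt,np.array(m[n][0])*S,38))
i=cv2.resize(t['pixels'][170:270,195:395,::-1],(800,400),interpolation=cv2.INTER_CUBIC);cv2.imwrite('pics/c1.png',i)
i=cv2.resize(s['pixels'][140:240,190:300,::-1],(660,600),interpolation=cv2.INTER_CUBIC);cv2.imwrite('pics/c2.png',i)
E
```

```text
{'g': [([29.1, 171.4], 21), ([333.6, 233.6], 85), ([333.1, 258.1], 88)], 'r': [([368.3, 232.6], 83), ([466.4, 245.2], 59), ([367.1, 262.6], 85)]}
{'g': [([342.5, 47.1], 142), ([147.5, 209.2], 55), ([165.2, 221.1], 60)], 'r': [([117.2, 228.3], 65), ([138.1, 245.4], 71), ([34.7, 332.4], 140)]}
g1 [ 477.3 -239.9   32.1]
g2 [ 407.1 -234.    33.6]
r1 [ 477.6 -341.8   32.7]
r2 [ 390.8 -333.6   33.9]
barL [463.7  39.4  46.5]
barR [473.7 -62.8  48.8]
c_rimFL [495.7 110.4  48.3]
c_BL [619.  125.5  60.4]
c_FR [ 525.9 -124.9   38. ]
c_BR [ 650.8 -109.7   24.4]
trBL [600.3 352.2]
trBR [588.7 215.3]
trFR [351.6 241.1]
trFL [364.4 373.8]
BL [619.7 125.6]
BR [ 644.8 -107.2]
FR [ 522.4 -125. ]
FL [492.7 107.9]
barL [460.8  37. ]
barR [471.1 -64.5]
g1 [ 475.3 -240.4]
g2 [ 405.7 -234.4]
r1 [ 476.4 -341.3]
r2 [ 390.1 -333.2]
```

View pics/c1.png

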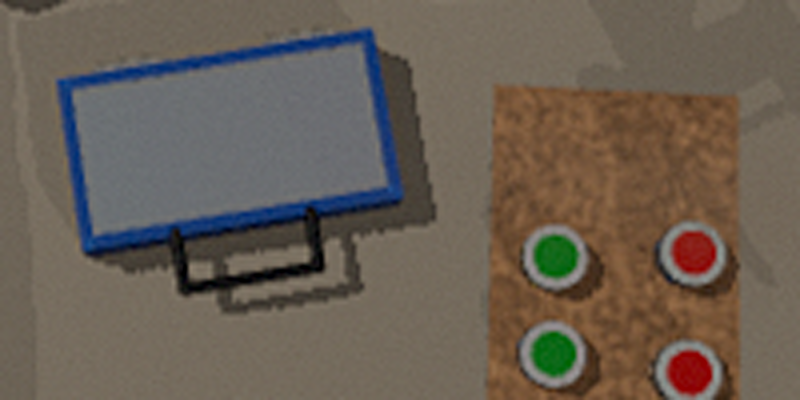

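View pics/c2.png

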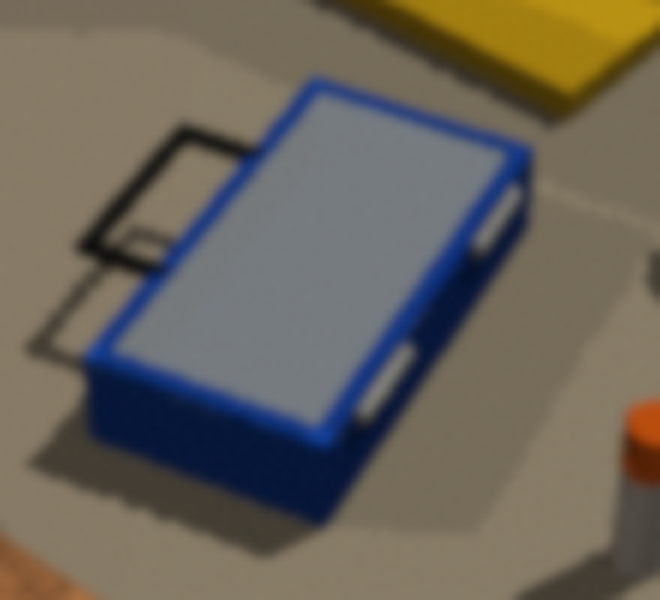

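Four pots present: two green, two red. The bar's middle is at about (466,-12) with case yaw ≈6.3°. I'll move above the bar.

{"api": "jog_arm", "payload": {
  "plan": "0.01345 0.0387 -0.0045 4.82 0.5;0.01345 0.0387 -0.0045 4.82 0.5;0.01345 0.0387 -0.0045 4.82 0.5;0.01345 0.0387 -0.0045 4.82 0.5;0.01345 0.0387 -0.0045 4.82 0.5;0.01345 0.0387 -0.0045 4.82 0.4;0.01345 0.0387 -0.0045 4.82 0.4;0.01345 0.0387 -0.0045 4.82 0.4;0.01345 0.0387 -0.0045 4.82 0.4;0.01345 0.0387 -0.0045 4.82 0.4;0.01345 0.0387 -0.0045 4.82 0.35;0.01345 0.0387 -0.0045 4.82 0.35;0.01345 0.0387 -0.0045 4.82 0.35;0.01345 0.0387 -0.0045 4.82 0.35;0.01345 0.0387 -0.0045 4.82 0.35;0 0 0 0 0.35;0 0 0 0 0.35;0 0 0 0 0.35"
}}

```text
t: 1.75
eef_pos: [466.3, -13.7, 154.9]
eef_rot: [-3.141, 0.001, 1.681]
ft_force: [0.4, -0.3, -0.6]
grip_width: 32.7
finger_force: 0.0
```

```bash
python3 - <<'E'
from h import *
np.set_printoptions(precision=3,suppress=True)
s=sense();c=camera('wrist');cv2.imwrite('pics/w1.png',cv2.resize(c['pixels'][:,:,::-1],(800,600),interpolation=cv2.INTER_CUBIC))
np.save('w1.npy',Pw(c,s));print(s['eef_pos'],s['eef_rot'],s['q'],s['ft_force'])
# expected bar ends pixel for check
for p in([461.5,38,53.5],[471.5,-63,53.5]):
    v=Pw(c,s)@[*p,1];print(v[:2]/v[2]/S)
E
```

```text
[466.286 -13.696 154.851] [-3.141  0.001  1.681] [ 0.183  0.489 -0.301  2.079  0.248  0.608 -0.179] [ 0.411 -0.322 -0.637]
[392.903 200.51 ]
[390.447 384.535]
```

View pics/w1.png

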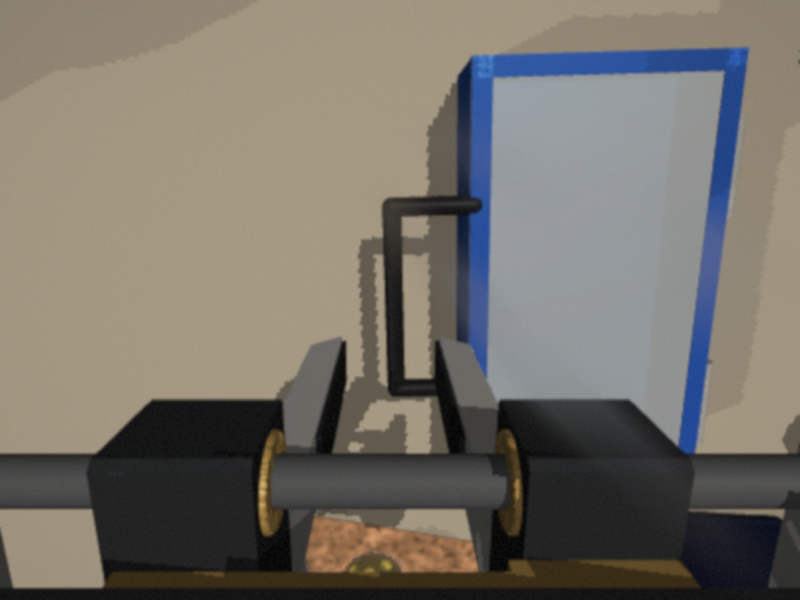

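Wrist view shows the bar at (392,205)–(397,388), between the fingers and about 1.5 mm to +x. I'll go down and pinch it.

{"api": "jog_arm", "payload": {
  "plan": "0.0015 0 -0.025 1 0.35;0 0 -0.025 0 0.35;0 0 -0.025 0 0.35;0 0 -0.018 0 0.35;0 0 -0.0105 0 0.35;0 0 0 0 0.35;0 0 0 0 0;0 0 0 0 0;0 0 0 0 0;0 0 0 0 0;0 0 0 0 0;0 0 0 0 0"
}}

```text
t: 2.8
eef_pos: [468.2, -13.6, 52.3]
eef_rot: [3.141, 0.001, 1.699]
ft_force: [-1.3, -1.0, 6.2]
grip_width: 9.2
finger_force: 30.0
```

```bash
cat > /tmp/a.py <<'E'
import numpy as np,sys
a,b,n,yaw=map(float,sys.argv[1:5]);n=int(n);y=np.radians(yaw)
t=np.linspace(a,b,n+1);r=-.17*np.cos(t);z=.17*np.sin(t);dr=np.diff(r);dz=np.diff(z)
print(';'.join(f'{d*np.cos(y):.4f} {d*np.sin(y):.4f} {e:.4f} 0 0' for d,e in zip(dr,dz)))
E
python3 /tmp/a.py 0.02 0.9 12 7.3;python3 /tmp/a.py 0.9 1.83 13 7.3
```

```text
0.0007 0.0001 0.0124 0 0;0.0016 0.0002 0.0124 0 0;0.0025 0.0003 0.0122 0 0;0.0034 0.0004 0.0120 0 0;0.0042 0.0005 0.0117 0 0;0.0051 0.0007 0.0114 0 0;0.0059 0.0008 0.0110 0 0;0.0067 0.0009 0.0105 0 0;0.0074 0.0010 0.0100 0 0;0.0081 0.0010 0.0094 0 0;0.0088 0.0011 0.0088 0 0;0.0094 0.0012 0.0081 0 0
0.0097 0.0012 0.0072 0 0;0.0102 0.0013 0.0065 0 0;0.0106 0.0014 0.0057 0 0;0.0110 0.0014 0.0050 0 0;0.0113 0.0015 0.0042 0 0;0.0116 0.0015 0.0033 0 0;0.0118 0.0015 0.0025 0 0;0.0120 0.0015 0.0016 0 0;0.0120 0.0015 0.0008 0 0;0.0121 0.0015 -0.0001 0 0;0.0120 0.0015 -0.0010 0 0;0.0119 0.0015 -0.0018 0 0;0.0118 0.0015 -0.0027 0 0
```

{"api": "jog_arm", "payload": {
  "plan": "0.0007 0.0001 0.0124 0 0;0.0016 0.0002 0.0124 0 0;0.0025 0.0003 0.0122 0 0;0.0034 0.0004 0.0120 0 0;0.0042 0.0005 0.0117 0 0;0.0051 0.0007 0.0114 0 0;0.0059 0.0008 0.0110 0 0;0.0067 0.0009 0.0105 0 0;0.0074 0.0010 0.0100 0 0;0.0081 0.0010 0.0094 0 0;0.0088 0.0011 0.0088 0 0;0.0094 0.0012 0.0081 0 0"
}}

```text
t: 3.8
eef_pos: [526.9, -5.6, 181.4]
eef_rot: [-3.131, 0.001, 1.699]
ft_force: [-9.6, -1.1, 7.6]
grip_width: 9.1
finger_force: 30.0
```

{"api": "jog_arm", "payload": {
  "plan": "0.0097 0.0012 0.0072 0 0;0.0102 0.0013 0.0065 0 0;0.0106 0.0014 0.0057 0 0;0.0110 0.0014 0.0050 0 0;0.0113 0.0015 0.0042 0 0;0.0116 0.0015 0.0033 0 0;0.0118 0.0015 0.0025 0 0;0.0120 0.0015 0.0016 0 0;0.0120 0.0015 0.0008 0 0;0.0121 0.0015 -0.0001 0 0;0.0120 0.0015 -0.0010 0 0;0.0119 0.0015 -0.0018 0 0;0.0118 0.0015 -0.0027 0 0;0 0 0 0 0"
}}

```text
t: 4.97
eef_pos: [681.6, 15.3, 212.4]
eef_rot: [3.14, -0.002, 1.7]
ft_force: [0.4, 1.3, 3.3]
grip_width: 9.2
finger_force: 30.0
```

{"api": "jog_arm", "payload": {
  "plan": "0 0 0 0 0.3;0 0 0 0 0.3;0 0 0 0 0.3;0 0 0.014 0 0.3;0 0 0.02 0 0.3;0 0 0.025 0 0.3;0 0 0.025 0 0.3;0 0 0 0 0.3"
}}

```text
t: 5.63
eef_pos: [682.2, 13.9, 302.5]
eef_rot: [3.132, 0.001, 1.698]
ft_force: [0.5, 0.7, 1.2]
grip_width: 28.5
finger_force: 0.0
```

{"api": "jog_arm", "payload": {
  "plan": "-0.0158 -0.0197 -0.005 6.9 0.7;-0.0158 -0.0197 -0.005 6.9 0.7;-0.0158 -0.0197 -0.005 6.9 0.7;-0.0158 -0.0197 -0.005 6.9 0.7;-0.0158 -0.0197 -0.005 6.9 0.7;-0.0158 -0.0197 -0.005 6.9 0.7;-0.0158 -0.0197 -0.01 6.9 0.7;-0.0158 -0.0197 -0.015 6.9 0.7;-0.0158 -0.0197 -0.015 6.9 0.7;-0.0158 -0.0197 -0.015 6.9 0.7;-0.0158 -0.0197 -0.015 6.9 0.7;-0.0158 -0.0197 -0.015 6.9 0.7;-0.0158 -0.0197 -0.015 6.9 0.7;0 0 0 0 0.7;0 0 0 0 0.7"
}}

```text
t: 6.88
eef_pos: [472.3, -243.5, 165.6]
eef_rot: [3.141, -0.003, -3.023]
ft_force: [0.5, 0.2, -0.1]
grip_width: 65.7
finger_force: 0.0
```

```bash
python3 - <<'E'
from h import *
np.set_printoptions(precision=2,suppress=True)
s=sense();c=camera('wrist');t=camera('top');sc=camera('scene');W=Pw(c,s)
print(s['eef_pos'],s['eef_rot'],s['q'],s['t'])
a=c['pixels'];b=t['pixels']
cv2.imwrite('pics/m2.png',cv2.resize(np.hstack([a,b])[:,:,::-1],(800,300),interpolation=cv2.INTER_AREA))
print(tags(a));T=tags(b);print(T,tags(sc['pixels']))
for k in T:
  for p,_ in T[k]: print(k,plane(P(t),p,38))
T=tags(a)
for k in T:
  for p,_ in T[k]: print('w',k,plane(W,p,38))
E
```

```text
[ 472.33 -243.54  165.58] [ 3.14 -0.   -3.02] [ 0.88  0.62 -0.7   1.89  0.54  0.83  1.58] 6.8833
{'g': [([269.7, 116.0], 982), ([253.2, 193.8], 878)], 'r': [([157.3, 81.9], 1162), ([141.8, 180.7], 927)]}
{'g': [([29.2, 171.5], 24), ([333.1, 258.1], 89)], 'r': [([466.4, 245.1], 60), ([366.9, 262.6], 88)]} {'g': [([342.3, 47.5], 156), ([147.5, 209.2], 55), ([165.2, 221.1], 60)], 'r': [([117.5, 228.3], 63), ([138.0, 245.3], 72), ([34.5, 332.4], 144)]}
g [693.22 677.75]
g [ 407.11 -233.49]
r [ 434.6 -629.7]
r [ 391.38 -331.95]
w g [ 407.3  -235.24]
w g [ 478.51 -241.  ]
w r [ 390.61 -333.82]
w r [ 478.31 -343.47]
```

View pics/m2.png

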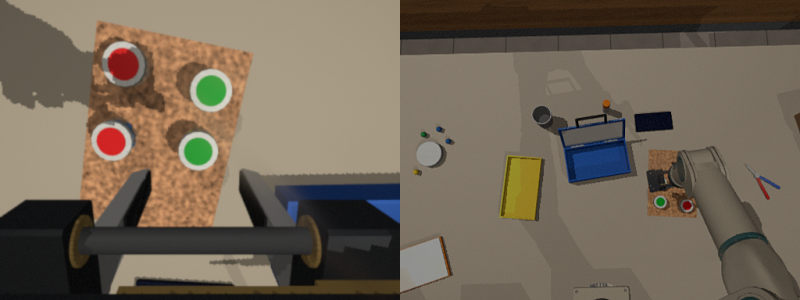

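Lid stands open. Wrist view shows all four pots unmoved, with g1 at (477,-241). Grasping g1.

{"api": "jog_arm", "payload": {
  "plan": "0.0047 0.0028 -0.03 0 0.7;0 0 -0.03 0 0.7;0 0 -0.03 0 0.7;0 0 -0.025 0 0.7;0 0 -0.018 0 0.7;0 0 -0.0105 0 0.7;0 0 0 0 0.7;0 0 0 0 0.3;0 0 0 0 0.3;0 0 0 0 0.3;0 0 0 0 0.3;0 0 0 0 0.3"
}}

```text
t: 8.03
eef_pos: [480.4, -239.6, 24.4]
eef_rot: [-3.14, 0.002, -3.019]
ft_force: [-0.8, 0.4, 6.7]
grip_width: 47.5
finger_force: 30.0
```

{"api": "jog_arm", "payload": {
  "plan": "0 0 0.02 0 0.3;0 0 0.03 0 0.3;0 0 0.03 0 0.3;0 0 0.03 0 0.3;0.0078 0.0288 0 0 0.3;0.0078 0.0288 0 0 0.3;0.0078 0.0288 0 0 0.3;0.0078 0.0288 0 0 0.3;0.0078 0.0288 0 0 0.3;0.0078 0.0288 0 0 0.3;0.0078 0.0288 0 0 0.3;0.0078 0.0288 0 0 0.3;0.0078 0.0288 0 0 0.3;0.0078 0.0288 0 0 0.3;0 0 0 0 0.3;0 0 0 0 0.3"
}}

```text
t: 9.37
eef_pos: [557.3, 50.8, 133.4]
eef_rot: [3.141, 0.001, -3.015]
ft_force: [0.9, -1.0, -1.3]
grip_width: 47.6
finger_force: 30.0
```

```bash
python3 - <<'E'
from h import *
s=sense();c=camera('wrist');t=camera('top')
print(s['eef_pos'],s['eef_rot'],s['grip_width'],tags(c['pixels']),tags(t['pixels']))
v=Pw(c,s)@[*s['eef_pos'][:2],s['eef_pos'][2]+12,1];print(v[:2]/v[2])
cv2.imwrite('pics/m3.png',cv2.resize(np.hstack([c['pixels'],t['pixels']])[:,:,::-1],(800,300),interpolation=cv2.INTER_AREA))
E
```

```text
[557.3486597   50.83915972 133.42535535] [ 3.14079958e+00  5.81672353e-04 -3.01482329e+00] 47.62678452601018 {'g': [([249.4, 248.9], 3166)], 'r': []} {'g': [([29.1, 171.6], 23)], 'r': [([368.3, 232.6], 83), ([467.0, 246.4], 53)]}
[252.71155676 252.6617524 ]
```

View pics/m3.png

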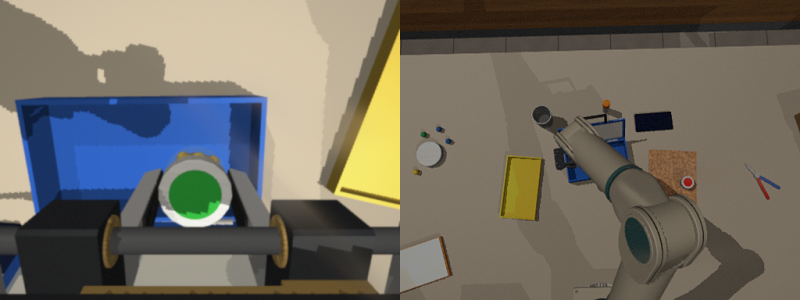

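{"api": "jog_arm", "payload": {
  "plan": "0 0 -0.025 0 0.3;0 0 -0.025 0 0.3;0 0 -0.022 0 0.3;0 0 -0.016 0 0.3;0 0 -0.01 0 0.3;0 0 -0.006 0 0.3;0 0 0 0 0.3;0 0 0 0 0.3"
}}

```text
t: 10.13
eef_pos: [557.7, 47.8, 29.6]
eef_rot: [-3.141, 0.001, -3.02]
ft_force: [0.5, -0.4, -1.3]
grip_width: 48.1
finger_force: 3.0
```

{"api": "jog_arm", "payload": {
  "plan": "0 0 -0.002 0 0.3;0 0 0 0 0.3;0 0 0 0 0.3;0 0 0 0 0.3"
}}

```text
t: 10.47
eef_pos: [558.1, 48.1, 28.5]
eef_rot: [-3.141, 0.002, -3.02]
ft_force: [-1.1, -1.0, 8.1]
grip_width: 47.5
finger_force: 30.0
```

{"api": "jog_arm", "payload": {
  "plan": "0 0 0 0 0.6;0 0 0 0 0.62;0 0 0 0 0.62;0 0 0.015 0 0.62;0 0 0.03 0 0.62;0 0 0.035 0 0.62;0 0 0.035 0 0.62;-0.0151 -0.0283 0.002 0 0.7;-0.0151 -0.0283 0.002 0 0.7;-0.0151 -0.0283 0.002 0 0.7;-0.0151 -0.0283 0.002 0 0.7;-0.0151 -0.0283 0.002 0 0.7;-0.0151 -0.0283 0.002 0 0.7;-0.0151 -0.0283 0.002 0 0.7;-0.0151 -0.0283 0.002 0 0.7;-0.0151 -0.0283 0.002 0 0.7;-0.0151 -0.0283 0.002 0 0.7;0 0 0 0 0.7;0 0 0 0 0.7"
}}

```text
t: 12.05
eef_pos: [405.3, -236.2, 162.0]
eef_rot: [-3.141, -0.0, -3.023]
ft_force: [-0.2, 0.3, 0.7]
grip_width: 66.1
finger_force: 0.0
```

```bash
cat > look.py <<'E'
from h import *
import sys
np.set_printoptions(precision=1,suppress=True)
s=sense();c=camera('wrist');t=camera('top');sc=camera('scene');W=Pw(c,s)
print(s['t'],s['eef_pos'],s['eef_rot'],s['grip_width'],s['q'][-1])
for n,M,im in(('w',W,c),('t',P(t),t),('s',P(sc),sc)):
  T=tags(im['pixels'])
  for k in T:
    for p,a in T[k]:
      x=plane(M,p,38)
      if 300<x[0]<700 and abs(x[1])<420: print(n,k,p,a,x)
if len(sys.argv)>1: cv2.imwrite(f'pics/{sys.argv[1]}.png',cv2.resize(np.hstack([c['pixels'],t['pixels']])[:,:,::-1],(800,300),interpolation=cv2.INTER_AREA))
E
python3 look.py
```

```text
12.05 [ 405.3 -236.2  162. ] [-3.1 -0.  -3. ] 66.10567296281828 1.589197312219968
w g [252.0, 189.6] 909 [ 407.  -235.4]
w r [144.3, 158.7] 1007 [ 390.3 -333.7]
w r [129.7, 248.2] 773 [ 477.9 -344. ]
t g [236.5, 210.3] 84 [556.8  47.9]
t g [336.9, 257.2] 16 [ 409.4 -244.8]
s g [247.0, 174.2] 37 [553.2  50.8]
s g [147.5, 209.2] 55 [ 407.7 -235.1]
s r [117.3, 228.2] 64 [ 391.4 -333.4]
s r [138.1, 245.4] 71 [ 480. -344.]
```

{"api": "jog_arm", "payload": {
  "plan": "0.001 0.001 -0.03 0 0.7;0 0 -0.03 0 0.7;0 0 -0.03 0 0.7;0 0 -0.022 0 0.7;0 0 -0.016 0 0.7;0 0 -0.0095 0 0.7;0 0 0 0 0.7;0 0 0 0 0.3;0 0 0 0 0.3;0 0 0 0 0.3;0 0 0 0 0.3;0 0 0 0 0.3"
}}

```text
t: 13.2
eef_pos: [408.1, -233.6, 25.5]
eef_rot: [-3.141, 0.002, -3.019]
ft_force: [0.6, 0.2, 6.5]
grip_width: 47.7
finger_force: 30.0
```

{"api": "jog_arm", "payload": {
  "plan": "0 0 0.02 0 0.3;0 0 0.03 0 0.3;0 0 0.03 0 0.3;0 0 0.03 0 0.3;0.016 0.0183 0 0 0.3;0.016 0.0183 0 0 0.3;0.016 0.0183 0 0 0.3;0.016 0.0183 0 0 0.3;0.016 0.0183 0 0 0.3;0.016 0.0183 0 0 0.3;0.016 0.0183 0 0 0.3;0.016 0.0183 0 0 0.3;0.016 0.0183 0 0 0.3;0.016 0.0183 0 0 0.3;0 0 0 0 0.3;0 0 0 0 0.3"
}}

```text
t: 14.53
eef_pos: [567.5, -49.2, 134.6]
eef_rot: [3.141, 0.0, -3.016]
ft_force: [-0.8, -0.3, -1.9]
grip_width: 47.6
finger_force: 30.0
```

```bash
python3 look.py
```

```text
14.5333 [567.5 -49.2 134.6] [ 3.1  0.  -3. ] 47.648658777029354 1.2028506550705405
w g [367.8, 198.0] 996 [557.5  46.4]
w g [249.3, 249.4] 3107 [615.4 -45. ]
t g [235.7, 210.6] 69 [555.9  50.4]
s g [231.8, 166.6] 27 [493.3  53. ]
s g [247.1, 174.1] 38 [553.1  51.3]
s r [130.3, 234.3] 67 [ 435.8 -328.7]
s r [138.5, 245.4] 72 [ 480.8 -343.4]
```

One red pot was knocked to about (436,-329). The held pot is fine, so I'll lower it.

{"api": "jog_arm", "payload": {
  "plan": "0 0 -0.025 0 0.3;0 0 -0.025 0 0.3;0 0 -0.022 0 0.3;0 0 -0.016 0 0.3;0 0 -0.01 0 0.3;0 0 -0.0075 0 0.3;0 0 0 0 0.3;0 0 0 0 0.3"
}}

```text
t: 15.35
eef_pos: [567.5, -51.0, 29.6]
eef_rot: [-3.141, 0.001, -3.019]
ft_force: [-0.3, -0.1, -0.6]
grip_width: 47.8
finger_force: 30.0
```

{"api": "jog_arm", "payload": {
  "plan": "0 0 -0.002 0 0.3;0 0 0 0 0.3;0 0 0 0 0.6;0 0 0 0 0.62;0 0 0 0 0.62;0 0 0.015 0 0.62;0 0 0.03 0 0.62;0 0 0.035 0 0.62;0 0 0.035 0 0.62;-0.011 -0.0285 0.002 0 0.7;-0.011 -0.0285 0.002 0 0.7;-0.011 -0.0285 0.002 0 0.7;-0.011 -0.0285 0.002 0 0.7;-0.011 -0.0285 0.002 0 0.7;-0.011 -0.0285 0.002 0 0.7;-0.011 -0.0285 0.002 0 0.7;-0.011 -0.0285 0.002 0 0.7;-0.011 -0.0285 0.002 0 0.7;-0.011 -0.0285 0.002 0 0.7"
}}

```text
t: 16.93
eef_pos: [456.4, -336.8, 162.2]
eef_rot: [3.142, 0.0, -3.019]
ft_force: [-0.3, -0.3, -0.2]
grip_width: 65.8
finger_force: 0.0
```

{"api": "jog_arm", "payload": {
  "plan": "0 0 0 0 0.7;0 0 0 0 0.7"
}}

```text
t: 17.1
eef_pos: [456.1, -337.4, 161.8]
eef_rot: [-3.141, -0.0, -3.023]
ft_force: [0.3, 1.3, -0.4]
grip_width: 65.9
finger_force: 0.0
```

```bash
python3 look.py m4
```

```text
17.1 [ 456.1 -337.4  161.8] [-3.1 -0.  -3. ] 65.94641048928881 1.7509809394337275
w r [256.1, 169.9] 377 [ 439.3 -335.2]
w r [241.1, 211.6] 870 [ 479.8 -344.1]
t g [269.6, 206.0] 77 [567.1 -51.8]
t g [236.5, 210.3] 84 [556.8  47.9]
s g [247.0, 174.2] 37 [553.2  50.8]
s g [230.9, 193.6] 45 [563.3 -48. ]
s r [130.4, 234.3] 65 [ 436.  -328.6]
s r [138.5, 245.5] 74 [ 481.  -343.6]
```

View pics/m4.png

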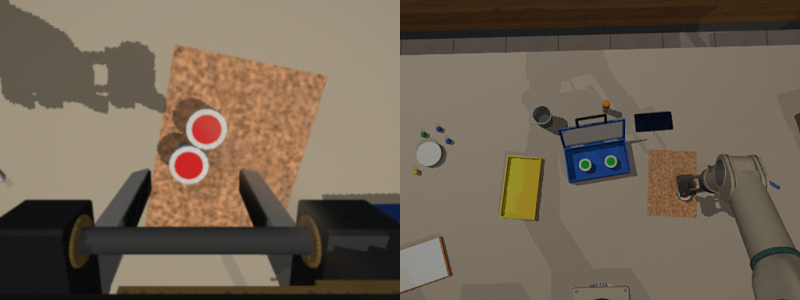

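Both red pots stand upright, almost touching, at wrist (189,164) and (207,129). I'll turn the grip square to their line and take the far one at (480,-344).

{"api": "jog_arm", "payload": {
  "plan": "0.0055 -0.002 0 -6.6 0.7;0.0055 -0.002 0 -6.6 0.7;0.0055 -0.002 0 -6.6 0.7;0.0055 -0.002 0 -6.6 0.7;0 0 -0.03 0 0.7;0 0 -0.03 0 0.7;0 0 -0.03 0 0.7;0 0 -0.022 0 0.7;0 0 -0.016 0 0.7;0 0 -0.0095 0 0.7;0 0 0 0 0.7;0 0 0 0 0.3;0 0 0 0 0.3;0 0 0 0 0.3;0 0 0 0 0.3;0 0 0 0 0.3"
}}

```text
t: 18.58
eef_pos: [480.3, -343.6, 25.9]
eef_rot: [-3.141, 0.002, 2.804]
ft_force: [0.9, 1.4, 5.4]
grip_width: 47.3
finger_force: 30.0
```

{"api": "jog_arm", "payload": {
  "plan": "0 0 0.02 0 0.3;0 0 0.03 0 0.3;0 0 0.03 0 0.3;0 0 0.03 0 0.3;0.0026 0.0397 0 0.8 0.3;0.0026 0.0397 0 0.8 0.3;0.0026 0.0397 0 0.8 0.3;0.0026 0.0397 0 0.8 0.3;0.0026 0.0397 0 0.8 0.3;0.0026 0.0397 0 0.8 0.3;0.0026 0.0397 0 0.8 0.3;0.0026 0.0397 0 0.8 0.3;0.0026 0.0397 0 0.8 0.3;0.0026 0.0397 0 0.8 0.3;0.0026 0.0397 0 0.8 0.3;0.0026 0.0397 0 0.8 0.3;0.0026 0.0397 0 0.8 0.3;0.0026 0.0397 0 0.8 0.3;0.0026 0.0397 0 0.8 0.3;0.0026 0.0397 0 0.8 0.3"
}}

```text
t: 20.25
eef_pos: [520.7, 293.4, 134.8]
eef_rot: [-3.141, 0.0, 3.028]
ft_force: [0.7, 0.8, -1.3]
grip_width: 47.5
finger_force: 30.0
```

{"api": "jog_arm", "payload": {
  "plan": "0 0 0 0 0.3;0 0 0 0 0.3;0 0 0 0 0.3"
}}

```text
t: 20.5
eef_pos: [520.7, 290.8, 134.3]
eef_rot: [-3.14, -0.0, 3.027]
ft_force: [-0.1, -0.7, -1.6]
grip_width: 47.7
finger_force: 30.0
```

```bash
python3 look.py m5
```

```text
20.5 [520.7 290.8 134.3] [-3.1 -0.   3. ] 47.74716124945709 0.45806097568861703
w r [249.2, 249.8] 3097 [568.8 283. ]
t g [269.6, 206.1] 78 [566.8 -51.8]
t g [236.4, 210.4] 83 [556.5  48.3]
t r [363.5, 248.7] 84 [ 432.2 -324.8]
s g [247.1, 174.1] 38 [553.1  51.3]
s g [230.9, 193.6] 45 [563.3 -48. ]
s r [130.0, 233.4] 67 [ 432.9 -326.9]
```

View pics/m5.png

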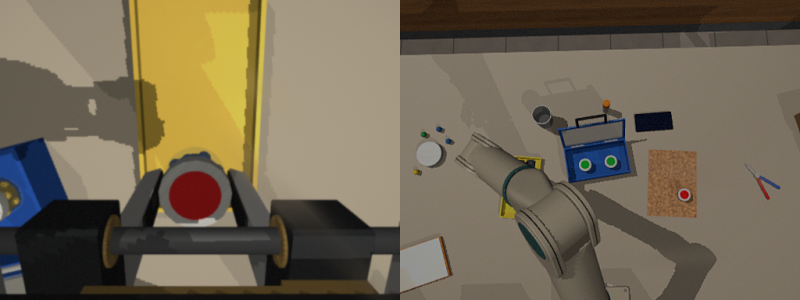

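Pot held over the middle of the tray; lowering.

{"api": "jog_arm", "payload": {
  "plan": "0 0 -0.025 0 0.3;0 0 -0.025 0 0.3;0 0 -0.022 0 0.3;0 0 -0.016 0 0.3;0 0 -0.01 0 0.3;0 0 -0.0075 0 0.3;0 0 -0.0015 0 0.3;0 0 0 0 0.3;0 0 0 0 0.3"
}}

```text
t: 21.4
eef_pos: [521.2, 289.8, 29.0]
eef_rot: [-3.139, 0.001, 3.026]
ft_force: [-2.2, -3.5, 7.8]
grip_width: 47.2
finger_force: 30.0
```

{"api": "jog_arm", "payload": {
  "plan": "0 0 0 0 0.62;0 0 0 0 0.62;0 0 0 0 0.62;0 0 0.015 0 0.62;0 0 0.03 0 0.62;0 0 0.035 0 0.62;0 0 0.035 0 0.62;-0.0055 -0.0385 0 0 0.7;-0.0055 -0.0385 0 0 0.7;-0.0055 -0.0385 0 0 0.7;-0.0055 -0.0385 0 0 0.7;-0.0055 -0.0385 0 0 0.7;-0.0055 -0.0385 0 0 0.7;-0.0055 -0.0385 0 0 0.7;-0.0055 -0.0385 0 0 0.7"
}}

```text
t: 22.65
eef_pos: [476.7, -17.9, 142.8]
eef_rot: [3.141, 0.001, 3.027]
ft_force: [0.8, -0.7, -0.6]
grip_width: 65.7
finger_force: 0.0
```

{"api": "jog_arm", "payload": {
  "plan": "-0.0055 -0.0385 0 0 0.7;-0.0055 -0.0385 0 0 0.7;-0.0055 -0.0385 0 0 0.7;-0.0055 -0.0385 0 0 0.7;-0.0055 -0.0385 0 0 0.7;-0.0055 -0.0385 0 0 0.7;-0.0055 -0.0385 0 0 0.7;-0.0055 -0.0385 0 0 0.7;0 0 0 0 0.7;0 0 0 0 0.7;0 0 0 0 0.7"
}}

```text
t: 23.57
eef_pos: [433.1, -323.4, 142.6]
eef_rot: [3.141, 0.0, 3.027]
ft_force: [0.2, 0.7, -0.6]
grip_width: 65.7
finger_force: 0.0
```

```bash
python3 look.py
```

```text
23.5667 [ 433.1 -323.4  142.6] [3.1 0.  3. ] 65.74909145165186 1.5279179156057392
w r [246.8, 191.0] 1058 [ 431.3 -327.2]
t g [269.6, 206.1] 78 [566.8 -51.8]
t g [236.5, 210.3] 84 [556.8  47.9]
t r [155.5, 224.4] 78 [520.8 290.4]
s g [247.0, 174.2] 37 [553.2  50.8]
s g [230.9, 193.6] 45 [563.3 -48. ]
s r [278.0, 132.5] 24 [517.1 294.7]
s r [130.0, 233.4] 67 [ 432.9 -326.9]
```

{"api": "jog_arm", "payload": {
  "plan": "-0.002 -0.0045 -0.025 0 0.7;0 0 -0.025 0 0.7;0 0 -0.025 0 0.7;0 0 -0.02 0 0.7;0 0 -0.014 0 0.7;0 0 -0.0085 0 0.7;0 0 0 0 0.7;0 0 0 0 0.3;0 0 0 0 0.3;0 0 0 0 0.3;0 0 0 0 0.3;0 0 0 0 0.3"
}}

```text
t: 24.72
eef_pos: [431.7, -328.7, 26.1]
eef_rot: [-3.141, 0.002, 3.027]
ft_force: [-0.3, 1.5, 6.1]
grip_width: 47.5
finger_force: 30.0
```

{"api": "jog_arm", "payload": {
  "plan": "0 0 0.02 0 0.3;0 0 0.03 0 0.3;0 0 0.03 0 0.3;0 0 0.03 0 0.3;0 0.0392 0 0 0.3;0 0.0392 0 0 0.3;0 0.0392 0 0 0.3;0 0.0392 0 0 0.3;0 0.0392 0 0 0.3;0 0.0392 0 0 0.3;0 0.0392 0 0 0.3;0 0.0392 0 0 0.3;0 0.0392 0 0 0.3;0 0.0392 0 0 0.3;0 0.0392 0 0 0.3;0 0.0392 0 0 0.3;0 0.0392 0 0 0.3;0 0.0392 0 0 0.3;0 0.0392 0 0 0.3;0 0.0392 0 0 0.3"
}}

```text
t: 26.38
eef_pos: [430.7, 300.1, 135.3]
eef_rot: [-3.141, 0.0, 3.027]
ft_force: [0.5, 0.1, -1.6]
grip_width: 47.3
finger_force: 30.0
```

{"api": "jog_arm", "payload": {
  "plan": "0 0 0 0 0.3;0 0 0 0 0.3;0 0 0 0 0.3"
}}

```text
t: 26.63
eef_pos: [430.6, 297.5, 134.8]
eef_rot: [-3.14, -0.0, 3.027]
ft_force: [-0.0, -1.9, -1.2]
grip_width: 47.3
finger_force: 30.0
```

```bash
python3 look.py
```

```text
26.6333 [430.6 297.5 134.8] [-3.1 -0.   3. ] 47.31681264150494 0.31842708802754344
w g [8.5, 354.8] 243 [560.   51.9]
w r [249.3, 249.9] 3086 [479.1 289.8]
t g [269.5, 206.1] 79 [566.8 -51.5]
t g [236.5, 210.3] 84 [556.8  47.9]
t r [155.5, 224.4] 79 [520.8 290.4]
s g [247.0, 174.2] 37 [553.2  50.8]
s g [230.8, 193.6] 46 [563.1 -48.2]
s r [278.0, 132.5] 24 [517.1 294.7]
```

{"api": "jog_arm", "payload": {
  "plan": "0 0 -0.025 0 0.3;0 0 -0.025 0 0.3;0 0 -0.022 0 0.3;0 0 -0.016 0 0.3;0 0 -0.01 0 0.3;0 0 -0.007 0 0.3;0 0 -0.002 0 0.3;0 0 0 0 0.3;0 0 0 0 0.3"
}}

```text
t: 27.53
eef_pos: [431.2, 296.7, 29.4]
eef_rot: [-3.139, 0.001, 3.026]
ft_force: [-1.9, -3.3, 9.2]
grip_width: 47.9
finger_force: 30.0
```

{"api": "jog_arm", "payload": {
  "plan": "0 0 0 0 0.62;0 0 0 0 0.62;0 0 0 0 0.62;0 0 0.015 0 0.62;0 0 0.03 0 0.62;0 0 0.035 0 0.62;0 0 0.035 0 0.62;0 0 0.03 0 0.5"
}}

```text
t: 28.2
eef_pos: [431.0, 298.9, 175.2]
eef_rot: [3.14, 0.001, 3.027]
ft_force: [0.6, -0.4, -0.7]
grip_width: 54.5
finger_force: 0.0
```

{"api": "jog_arm", "payload": {
  "plan": "0.0215 -0.0235 0.0112 -6.35 0.5;0.0215 -0.0235 0.0112 -6.35 0.5;0.0215 -0.0235 0.0112 -6.35 0.5;0.0215 -0.0235 0.0112 -6.35 0.5;0.0215 -0.0235 0.0112 -6.35 0.4;0.0215 -0.0235 0.0112 -6.35 0.4;0.0215 -0.0235 0.0112 -6.35 0.4;0.0215 -0.0235 0.0112 -6.35 0.4;0.0215 -0.0235 0.0112 -6.35 0.4;0.0215 -0.0235 0.0112 -6.35 0.4;0.0215 -0.0235 0.0112 -6.35 0.4;0.0215 -0.0235 0.0112 -6.35 0.4;0 0 0 0 0.4;0 0 0 0 0.4;0 0 0 0 0.4"
}}

```text
t: 29.45
eef_pos: [688.3, 17.3, 306.9]
eef_rot: [-3.14, -0.001, 1.699]
ft_force: [-0.3, 1.2, 0.9]
grip_width: 37.7
finger_force: 0.0
```

```bash
python3 look.py; python3 - <<'E'
from h import *
s=sense();c=camera('wrist');cv2.imwrite('pics/w6.png',cv2.resize(c['pixels'][:,:,::-1],(800,600),interpolation=cv2.INTER_CUBIC))
for d in(50,-50):
    v=Pw(c,s)@[691.4-.127*d,15+.992*d,211,1];print(v[:2]/v[2]/S)
E
```

```text
29.45 [688.3  17.3 306.9] [-3.1 -0.   1.7] 37.65470289806573 -0.05666887446179811
w g [151.5, 125.6] 461 [555.   45.6]
w g [154.9, 199.7] 385 [565.2 -54.3]
t g [234.9, 210.8] 51 [555.4  52.8]
t r [155.6, 224.4] 79 [520.8 290.1]
t r [152.8, 254.8] 84 [431.  297.2]
s g [247.0, 174.2] 37 [553.2  50.8]
s g [230.9, 193.6] 45 [563.3 -48. ]
s r [257.3, 123.0] 19 [426.3 301.1]
s r [278.0, 132.5] 24 [517.1 294.7]
[397.18156226 212.44424318]
[396.11305569 395.40312351]
```

View pics/w6.png

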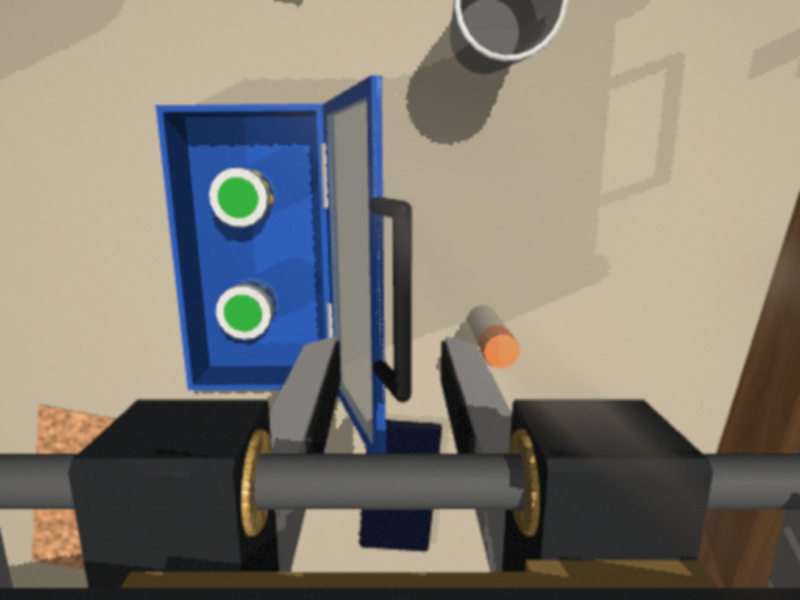

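Both green pots sit in the case and both reds in the tray. The bar is at (402,205–396), about 6 mm to +x of the TCP. Pinching it.

{"api": "jog_arm", "payload": {
  "plan": "0.005 -0.001 -0.025 0 0.4;0 0 -0.025 0 0.4;0 0 -0.022 0 0.4;0 0 -0.015 0 0.4;0 0 -0.01 0 0.4;0 0 0 0 0.4;0 0 0 0 0;0 0 0 0 0;0 0 0 0 0;0 0 0 0 0;0 0 0 0 0;0 0 0 0 0"
}}

```text
t: 30.65
eef_pos: [694.6, 15.6, 211.4]
eef_rot: [3.14, 0.0, 1.697]
ft_force: [0.6, 0.4, 2.2]
grip_width: 9.1
finger_force: 30.0
```

```bash
python3 /tmp/a.py 1.9 1.0 13 7.3;python3 /tmp/a.py 1.0 0.015 15 7.3
```

```text
-0.0112 -0.0014 0.0034 0 0;-0.0114 -0.0015 0.0026 0 0;-0.0115 -0.0015 0.0018 0 0;-0.0116 -0.0015 0.0010 0 0;-0.0117 -0.0015 0.0002 0 0;-0.0117 -0.0015 -0.0006 0 0;-0.0116 -0.0015 -0.0014 0 0;-0.0115 -0.0015 -0.0022 0 0;-0.0113 -0.0014 -0.0030 0 0;-0.0110 -0.0014 -0.0038 0 0;-0.0108 -0.0014 -0.0046 0 0;-0.0104 -0.0013 -0.0053 0 0;-0.0100 -0.0013 -0.0060 0 0
-0.0091 -0.0012 -0.0063 0 0;-0.0087 -0.0011 -0.0069 0 0;-0.0082 -0.0011 -0.0075 0 0;-0.0077 -0.0010 -0.0080 0 0;-0.0072 -0.0009 -0.0085 0 0;-0.0066 -0.0008 -0.0090 0 0;-0.0060 -0.0008 -0.0094 0 0;-0.0054 -0.0007 -0.0098 0 0;-0.0047 -0.0006 -0.0101 0 0;-0.0041 -0.0005 -0.0104 0 0;-0.0034 -0.0004 -0.0106 0 0;-0.0027 -0.0003 -0.0108 0 0;-0.0020 -0.0003 -0.0110 0 0;-0.0013 -0.0002 -0.0111 0 0;-0.0005 -0.0001 -0.0111 0 0
```

{"api": "jog_arm", "payload": {
  "plan": "-0.0112 -0.0014 0.0034 0 0;-0.0114 -0.0015 0.0026 0 0;-0.0115 -0.0015 0.0018 0 0;-0.0116 -0.0015 0.0010 0 0;-0.0117 -0.0015 0.0002 0 0;-0.0117 -0.0015 -0.0006 0 0;-0.0116 -0.0015 -0.0014 0 0;-0.0115 -0.0015 -0.0022 0 0;-0.0113 -0.0014 -0.0030 0 0;-0.0110 -0.0014 -0.0038 0 0;-0.0108 -0.0014 -0.0046 0 0;-0.0104 -0.0013 -0.0053 0 0;-0.0100 -0.0013 -0.0060 0 0"
}}

```text
t: 31.73
eef_pos: [548.6, -4.1, 193.5]
eef_rot: [3.139, 0.001, 1.697]
ft_force: [1.2, -1.8, 0.0]
grip_width: 8.8
finger_force: 30.0
```

{"api": "jog_arm", "payload": {
  "plan": "-0.0091 -0.0012 -0.0063 0 0;-0.0087 -0.0011 -0.0069 0 0;-0.0082 -0.0011 -0.0075 0 0;-0.0077 -0.0010 -0.0080 0 0;-0.0072 -0.0009 -0.0085 0 0;-0.0066 -0.0008 -0.0090 0 0;-0.0060 -0.0008 -0.0094 0 0;-0.0054 -0.0007 -0.0098 0 0;-0.0047 -0.0006 -0.0101 0 0;-0.0041 -0.0005 -0.0104 0 0;0 0 0 0 0"
}}

```text
t: 32.65
eef_pos: [479.2, -13.5, 105.6]
eef_rot: [-3.139, 0.001, 1.696]
ft_force: [-0.1, -5.0, -0.2]
grip_width: 9.0
finger_force: 30.0
```

{"api": "jog_arm", "payload": {
  "plan": "-0.0034 -0.0004 -0.0106 0 0;-0.0027 -0.0003 -0.0108 0 0;-0.0020 -0.0003 -0.0110 0 0;-0.0013 -0.0002 -0.0111 0 0;-0.0005 -0.0001 -0.0095 0 0;0 0 0 0 0;0 0 0 0 0"
}}

```text
t: 33.23
eef_pos: [468.6, -14.8, 53.4]
eef_rot: [-3.136, 0.002, 1.696]
ft_force: [-3.4, -4.8, -0.3]
grip_width: 9.0
finger_force: 30.0
```

{"api": "jog_arm", "payload": {
  "plan": "0 0 -0.002 0 0;0 0 -0.001 0 0;0 0 0 0 0;0 0 0 0 0"
}}

```text
t: 33.57
eef_pos: [468.5, -14.8, 50.9]
eef_rot: [-3.137, 0.002, 1.696]
ft_force: [-4.2, -4.8, 1.2]
grip_width: 9.0
finger_force: 30.0
```

{"api": "jog_arm", "payload": {
  "plan": "0 0 0 0 0.33;0 0 0 0 0.33;0 0 0 0 0.33;0 0 0 0 0.33;0 0 0.02 0 0.33;0 0 0.035 0 0.33;0 0 0.04 0 0.33;-0.01 -0.02 0.04 0 0.33;-0.01 -0.03 0.02 0 0.33;-0.01 -0.04 0 0 0.33;-0.01 -0.04 0 0 0.33;-0.01 -0.04 0 0 0.33;0 -0.04 0 0 0.33;0 -0.04 0 0 0.33;0 0 0 0 0.33;0 0 0 0 0.33"
}}

```text
t: 34.9
eef_pos: [421.3, -263.6, 202.1]
eef_rot: [3.141, 0.001, 1.692]
ft_force: [-0.1, 0.7, -0.3]
grip_width: 31.3
finger_force: 0.0
```

```bash
python3 look.py; python3 - <<'E'
from h import *
t=camera('top')['pixels'][110:300,110:400,::-1];s=camera('scene')['pixels'][100:260,180:360,::-1]
cv2.imwrite('pics/f.png',np.hstack([cv2.resize(t,(458,300),interpolation=cv2.INTER_CUBIC),cv2.resize(s,(338,300),interpolation=cv2.INTER_CUBIC)]))
E
```

```text
34.9 [ 421.3 -263.6  202.1] [3.1 0.  1.7] 31.3408729372839 0.45676849969525873
t r [155.6, 224.4] 79 [520.8 290.1]
t r [152.9, 254.9] 85 [430.7 296.9]
s r [257.3, 123.0] 19 [426.3 301.1]
s r [278.0, 132.5] 24 [517.1 294.7]
```

View pics/f.png

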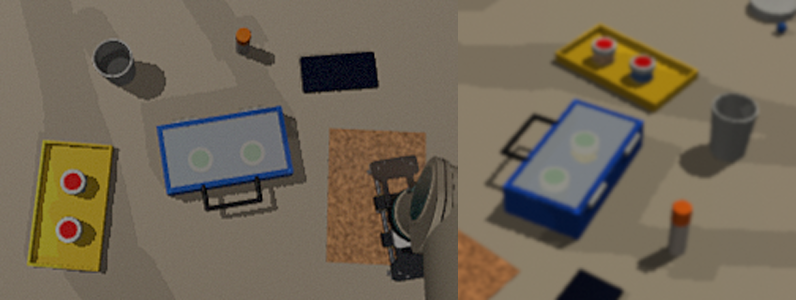

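The lid is shut with both green pots seen upright through it at (200,158) and (252,152). The reds stand upright in the tray and the bystanders are untouched, so I'll hand it in.

```bash
python3 -c "
from cell import *
print(close_job())"
```

```text
the job is handed in; nothing more can be done
None
```

The job is handed in (no verdict returned): both green pots stand in the case with its lid shut, both red pots stand in the tray, and the cup, phone and glue stick were left alone; it took about 35 s.

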